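Press a handheld meter home in its case insert

ROBOT

A 7-joint arm with a two-finger parallel gripper is mounted at the origin on a cart in front of the work surface, level with it; the furniture and walls round the work are solid. World frame = base frame: x ahead of the robot, y to its left, z up, the work surface at z = 0. Lengths are in m, angles in rad, forces in N, time in s.
With the tool pointing down it reaches from about 0.425 to 0.825 m from the base axis. Payload 3.6 kg.
Tool frame: the origin (TCP) lies between the finger pads; the fingertips stand 19 mm ahead of it and the grasp point (between the pads) is the TCP; z points along the fingers, y is the line along which they close (so a half turn about z gives the same grasp; the last joint's range is limited). The gripper opens to 93 mm and grips with 3 to 60 N. Pads are 15 mm wide; open, the fingers measure 128 mm over their backs; the gripper's body (75 mm by 188 mm) begins 65 mm behind the grasp point.
Start: joints at [-1.312, 0.615, -0.013, 1.423, 0.008, 1.103, -0.04], TCP at [0.183, 0.624, 0.238] pointing down, gripper open.
Joint ranges: [-3.12, 3.12], [-0.3, 2.06], [-1.34, 1.32], [0.26, 2.42], [-1.36, 4.5], [0.01, 1.98], [-2.84, 2.84]. Speed limits (rad/s): [2.79, 2.79, 3.14, 3.14, 3.14, 3.14, 3.14].

INTERFACE

Orientations are given as a unit quaternion [x, y, z, w].
In Python, from workcell import robot, camera gives the robot as it stands. The module is installed in compiled form; this text tells all that it offers.
- The arm moves only by the tool jog_arm, never from a script. Its argument "targets" is text: rows parted by semicolons, each of 7 numbers parted by spaces: the turn, a rotation vector about the tool's x, y, z in rad, then the shift along the tool's x, y, z in mm, then the opening, from 0 (shut) to 1 (fully open). A call has 1 to 12 rows; each row is the pose to reach, as a shift and turn from the pose commanded when the call began, along the tool's axes at that moment; what a row does not reach only later rows make up. A row lasts 1/12 s, in which the tool goes at most 41.7 mm and 7.16 degrees, less where a joint would pass 70% of its speed; a pose out of reach is approached as far as the arm can. A call with a gripper value outside its range is refused whole. The fingers move at their own pace and stop on an object; "newtons" is the grip in N (left out, the last holds). Time passes only in rows, so rows that repeat a pose let the fingers close. It gives the time, the measured TCP pose, the force, the opening and the grip force at its end, in the units of the state.
- robot.sense(): the state, without advancing time (a new reading comes with each control period).
- camera(name): name is "scene" or "top" or "wrist"; returns a dict with "pixels" (420x560x3 uint8, red, green, blue), "camera_matrix" (3x3 intrinsics, pixels), "extrinsics" (4x4, takes a point from camera to world coordinates); the wrist camera has in their place "tool_from_camera" (4x4, takes a point from camera to tool coordinates, whose origin is the TCP and whose axes are the flange's). Camera axes: x right, y down, z forward; pixel columns grow to the right and rows downward; lengths in m; the calibration is good to about 2 mm. A picture is of the moment at which its call begins: read the wrist's pose just before it. There is no depth.
- robot.close_job(): hands the job in; it is judged then, once.
The state is a dict: "clock": time; "q": joint angles; "qvel": joint speeds; "joint_torque": joint torques, N m; "ee_pos": TCP position; "orientation": TCP orientation; "wrist_force": force on the tool from outside, world axes, zero at the start; "torque": the same for the moment, N m; "grip_width": finger opening in m; "gripper_force": force on a finger pad.
Only numpy, scipy, OpenCV 4.12 (cv2) and the standard library are available. Lean on these libraries where they do the work, as an engineer would, in place of code of your own. Each camera call takes 0.05 s, during which the arm holds its last target. There are 200 camera calls.

TASK

Put the yellow handheld meter away in the open case: lay it, display up, in the cutout of its own shape and let go of it, so that it sits loosely in the mouth of the cutout on the orange grip pads. Then press it down from above, at the head and at the handle, until it is fully home on the floor of the cutout along its whole length, and leave the timer, tape roll and dropper bottle where they are.

Things in the scene. Friction and masses are not known exactly. Their poses are not given: they have to be found in the camera images.
- meter: Loose yellow paddle-shaped meter, display up, 150 mm long, 30 mm thick, 0.1 to 0.23 kg. Origin: centre of its underside, mid-length; x along it to the head, z up. Head 60 mm wide (y), x = 15 to 75 mm; handle 34 mm wide, x = -75 to 15 mm. Sides upright, lower edges rounded 4 mm. Balances near x = 0: pick it by the handle's sides about 10 mm behind the origin. Any part of its top may be pressed.
- meter_head (a point): Point on the meter's underside below the outer part of the head, 60 mm from the origin towards the head; the top is 30 mm above it.
- meter_tail (a point): Point on the meter's underside below the rear of the handle, 60 mm from the origin away from the head; the top is 30 mm above it.
- case: Open black case half with a rigid grey insert, fixed to the table; flat top 29 mm above the table. Origin: on the table below the cutout's centre; x along the cutout to its wide (head) end, z up. Outer walls at x = +-108, y = -84 and +56 mm, no higher than the insert, and 5 mm of latch or hinge outside them. A black marker is fixed in a groove on the -y side, below the top.
- case_cutout (a point): Centre of the cutout's mouth, 29 mm above the case's origin. The cutout is the meter's outline with 2.5 mm play all round (wide part x = 12.5 to 77.5, y = +-32.5 mm; narrow part x = -77.5 to 12.5, y = +-19.5 mm) and 25 mm deep; its blue floor is 4 mm above the table. Fully home, the meter lies on this floor, its top 5 mm above the insert, 34 mm above the table.
- case_pad_head (a point): Inner lower edge of the orange sprung grip pad in the cutout's head-end wall (40 mm wide, mid-width), 73.5 mm from the case's origin, 15.5 mm below the insert's top. It slopes in from 6 mm below the top, to 4 mm out of the wall. Laid in, the meter rests on both pads, its underside 12 to 16 mm above the table. Pushing an end past its pad takes about 6 to 18 N; friction then holds it.
- case_pad_tail (a point): The same of the like pad (26 mm wide) in the opposite, handle-end wall of the cutout, at case x = -73.5 mm. Each end has to be pressed down by itself, near that end (about 60 mm from the middle); an end that is down may stay 1 mm off the floor until the other is down too.
- the_timer: Bystander: white countdown timer, 58 x 64 x 17 mm, loose. Origin: centre of underside.
- the_tape: Bystander: beige tape roll lying flat, 69 mm across, 19 mm high, loose. Origin: centre of underside.
- the_dropper: Bystander: blue dropper bottle, 27 mm across, 86 mm high, loose. Origin: centre of underside.
Mind the look-alikes: they are no part of the job. Several things have the shape of the meter; the one meant has the colours described above.

How it is judged:
By the outcome, as a careful person would: the job done as asked, in the order asked, and still so for the second after the job is handed in, with the robot touching nothing.
It also fails if it takes over 61 s, if anything falls off the work surface, if the arm or the gripper's body presses on something with over 40 N, if the wrist force passes 120 N, or if a joint passes its speed limit or range.

## Working session

There is one attempt and no reset: what is moved stays moved. The work goes in short steps, Python scripts to look and compute and a tool call to move; the robot and the scene stay as the last step left them, time stands still between calls to the robot, and variables do not carry over. Pictures are saved under pics/ and viewed, at most 10 in all, crops included, and the job is handed in when it is done.

Besides the shell and the picture viewer there is one more tool, called by a JSON object that holds its "name" and its "arguments". jog_arm: Moves the arm, as the interface text tells. Its arguments: {"type":"object","properties":{"targets":{"type":"string"},"newtons":{"type":"number"}},"required":["targets"]}

```bash
mkdir -p pics
cat > h.py <<'E'
import numpy as np, cv2
from scipy.spatial.transform import Rotation as R
from workcell import robot, camera
def snap(name, fn):
    s=robot.sense(); c=camera(name); K=np.array(c["camera_matrix"])
    if name=="wrist":
        T=np.eye(4); T[:3,:3]=R.from_quat(s["orientation"]).as_matrix(); T[:3,3]=s["ee_pos"]
        E=T@np.array(c["tool_from_camera"])
    else: E=np.array(c["extrinsics"])
    cv2.imwrite(f"pics/{fn}.png",c["pixels"][:,:,::-1]); np.savez(f"pics/{fn}.npz",K=K,E=E)
def px2w(fn,uv,z):
    d=np.load(f"pics/{fn}.npz"); K,E=d["K"],d["E"]
    r=E[:3,:3]@np.linalg.solve(K,[uv[0],uv[1],1]); o=E[:3,3]
    return o+r*(z-o[2])/r[2]
def crop(fn,x0,y0,x1,y1,out,k):
    im=cv2.imread(f"pics/{fn}.png")[y0:y1,x0:x1]
    cv2.imwrite(f"pics/{out}.png",cv2.resize(im,None,fx=k,fy=k,interpolation=cv2.INTER_CUBIC))
E
python3 - <<'E'
from h import *
snap("top","top0"); snap("scene","scene0")
a=cv2.imread("pics/top0.png");b=cv2.imread("pics/scene0.png")
print(robot.sense())
E
```

```text
{'clock': 0.1, 'q': array([-1.3114944 ,  0.61581123, -0.01257945,  1.42471043,  0.00812218,
        1.1033892 , -0.04040002]), 'qvel': array([ 0.00127136, -0.00122326,  0.00037236, -0.005547  ,  0.00105948,
       -0.00121836,  0.00071285]), 'joint_torque': array([ 1.31399865e-03, -4.60042763e+01,  2.10058261e-01, -1.66245764e+01,
       -6.11508451e-02,  1.69398106e-02,  1.01605119e-04]), 'ee_pos': array([0.18308107, 0.62300208, 0.23661374]), 'orientation': array([ 1.42392749e-01,  9.89809587e-01, -1.12660384e-03, -1.27601294e-04]), 'wrist_force': array([ 0.74297034,  0.29894457, -0.40017007]), 'torque': array([-0.0224321 ,  0.0313379 ,  0.00893499]), 'gripper_force': 0.0, 'grip_width': 0.0931481990068644}
```

View pics/top0.png

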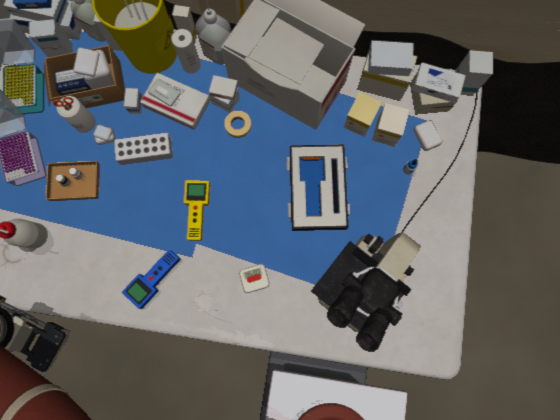

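View pics/scene0.png

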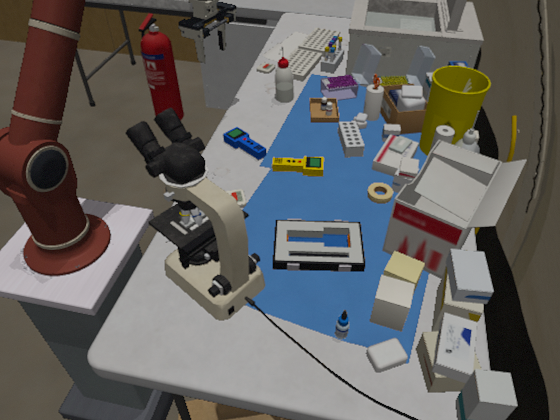

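Seen in the top view: the yellow meter at (196,210) and a blue look-alike at (152,280). The yellow one fits the description. The case is at (318,187), the timer at (254,278), the tape at (237,124) and the dropper at (411,166). I'll confirm with one enlarged crop.

```bash
python3 -c "
from h import *
crop('top0',170,135,360,245,'c1',4)
for n,uv,z in [('head',(197,181),.03),('tail',(194,239),.03),('case',(318,187),.029),('timer',(254,278),.017),('microscope',(370,340),.2),('tape',(237,124),.02)]: print(n,px2w('top0',uv,z).round(3))"
```

```text
head [0.567 0.417 0.03 ]
tail [0.423 0.396 0.03 ]
case [0.599 0.117 0.029]
timer [0.354 0.237 0.017]
microscope [ 0.259 -0.025  0.2  ]
tape [0.735 0.346 0.02 ]
```

View pics/c1.png

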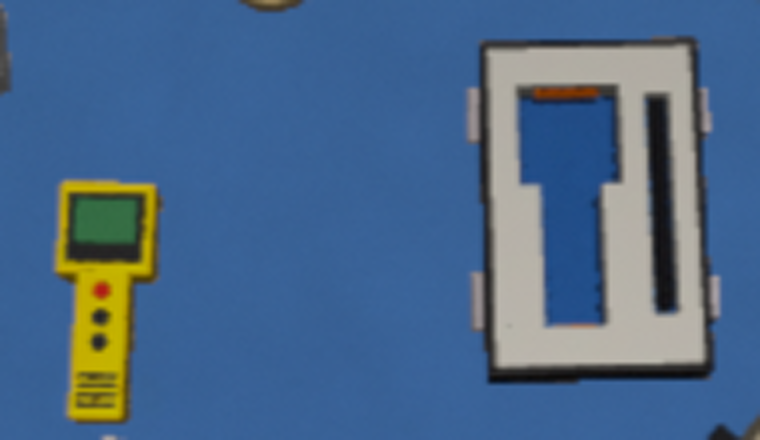

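The crop shows the yellow meter with its head up at (107,230) and its tail at (97,418). The case cutout has its wide end up at (568,87) and its narrow end at (575,325), with orange pads at both ends. The yellow meter with the green display is the right one. Next I'll fit the poses.

```bash
cat >> h.py <<'E'
def fit(fn,pts,model,z):
    W=np.array([px2w(fn,p,z)[:2] for p in pts]); M=np.array(model,float)/1000
    mw,mm=W.mean(0),M.mean(0); A=(M-mm); B=(W-mw)
    th=np.arctan2((A[:,0]*B[:,1]-A[:,1]*B[:,0]).sum(),(A*B).sum())
    c,s=np.cos(th),np.sin(th); Rm=np.array([[c,-s],[s,c]]); t=mw-Rm@mm
    return t,th,((W-(M@Rm.T+t))*1000).round(1)
def totool(p,th,s=None):
    "shift (mm, tool axes) and z-turn needed for TCP at p with tool y perpendicular to heading th"
    s=s or robot.sense(); Rt=R.from_quat(s["orientation"]); 
    d=Rt.inv().apply(np.array(p)-s["ee_pos"])*1000
    x=Rt.inv().apply([np.cos(th),np.sin(th),0]); a=np.arctan2(x[1],x[0]); a=(a+np.pi/2)%np.pi-np.pi/2
    Rd=R.from_euler('z',th)*R.from_euler('x',np.pi); best=[(Rt.inv()*(Rd*R.from_euler('z',k*np.pi))).as_rotvec() for k in(0,1)]
    return d.round(1),min(best,key=np.linalg.norm).round(4)
E
python3 - <<'E'
from h import *
f=lambda L:[(170+(x+.5)/4-.5,135+(y+.5)/4-.5) for x,y in L]
m=fit('top0',f([(60,182),(157,185),(155,278),(55,272),(68,418),(126,420)]),[(75,30),(75,-30),(15,-30),(15,30),(-75,17),(-75,-17)],.03)
c=fit('top0',f([(517,87),(617,86),(621,181),(520,183),(545,325),(606,324)]),[(77.5,32.5),(77.5,-32.5),(12.5,-32.5),(12.5,32.5),(-77.5,19.5),(-77.5,-19.5)],.029)
print(m);print(c)
t,th,_=m
p=t-0.01*np.array([np.cos(th),np.sin(th)])
print(p,totool([*p,.2],th))
E
```

```text
(array([0.49511537, 0.40651728]), np.float64(0.1419956478511299), array([[-1. ,  0.7],
       [-1.8,  0.1],
       [-0.8, -1.4],
       [ 1.7,  0.8],
       [ 1.2,  0.5],
       [ 0.7, -0.8]]))
(array([0.60131712, 0.13090995]), np.float64(0.17828528616601705), array([[-1.1, -1.1],
       [-2. ,  0.7],
       [ 0.9,  1.1],
       [ 1.2, -0.8],
       [ 0.7, -0.7],
       [ 0.3,  0.8]]))
[0.48521602 0.40510209] (array([-351.3, -123.8,   36.9]), array([-2.200e-03, -4.000e-04, -4.278e-01]))
```

{"name": "jog_arm", "arguments": {"targets": "0 0 -0.11 -40 -14 5 0.7; 0 0 -0.22 -80 -28 10 0.7; 0 0 -0.33 -120 -42 15 0.7; 0 0 -0.428 -160 -56 20 0.7; 0 0 -0.428 -200 -70 25 0.7; 0 0 -0.428 -240 -84 30 0.7; 0 0 -0.428 -275 -98 35 0.7; 0 0 -0.428 -310 -110 37 0.7; 0 0 -0.428 -335 -118 37 0.7; 0 0 -0.428 -351 -124 37 0.7; 0 0 -0.428 -351 -124 37 0.7; 0 0 -0.428 -351 -124 37 0.7"}}

```text
clock: 1.1
ee_pos: [0.4851, 0.4051, 0.2]
orientation: [-0.07, 0.998, -0.0, -0.001]
wrist_force: [-1.6, 0.1, 1.4]
grip_width: 0.0651
gripper_force: 0.0
```

```bash
python3 -c "
from h import *
snap('wrist','w1'); print(robot.sense())"
```

```text
{'clock': 1.15, 'q': array([-0.66111876,  0.62357011, -0.12250827,  1.52526687,  0.08267995,
        0.99894802,  0.90865922]), 'qvel': array([-0.02926676, -0.00758213, -0.02597972,  0.00191386, -0.00179421,
        0.00031864,  0.00293353]), 'joint_torque': array([ 1.85545977e+00, -4.48814464e+01,  2.06668867e-02, -1.55857873e+01,
        1.07501023e-01,  7.71102333e-02,  4.69977065e-03]), 'ee_pos': array([0.48348198, 0.40676636, 0.20025287]), 'orientation': array([-7.16866181e-02,  9.97426601e-01,  3.99674656e-04, -1.02197700e-03]), 'wrist_force': array([-0.30229528,  0.47291046, -0.74795835]), 'torque': array([ 0.08448331, -0.00079967,  0.00018299]), 'gripper_force': 0.0, 'grip_width': 0.06502355079456293}
```

View pics/w1.png

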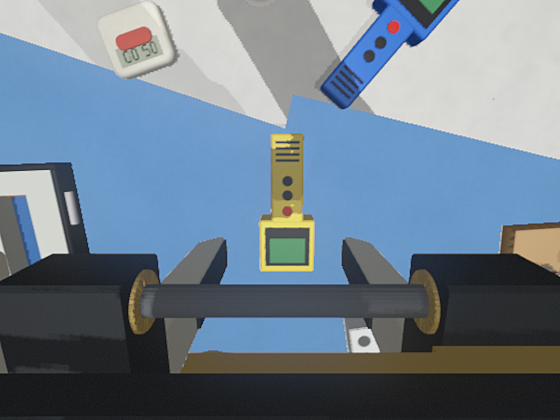

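```bash
python3 -c "
from h import *
crop('w1',240,120,340,280,'c2',3.7)
d=np.load('pics/w1.npz');print(d['E'].round(3))"
```

```text
[[-0.14   0.961  0.24   0.419]
 [ 0.99   0.136  0.034  0.395]
 [ 0.001  0.242 -0.97   0.347]
 [ 0.     0.     0.     1.   ]]
```

View pics/c2.png

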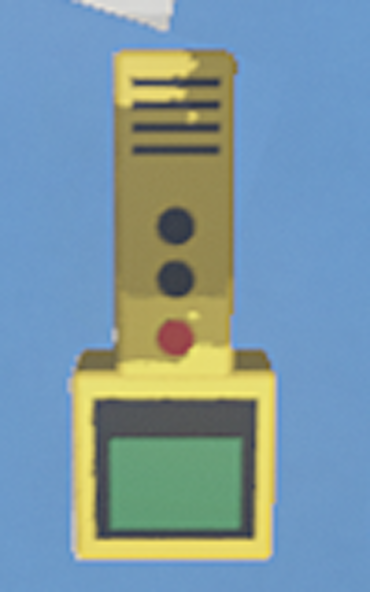

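The crop shows the meter squarely aligned: tail corners at (115,52) and (234,52), head end corners at (75,557) and (272,557), shoulder at y≈373.

Run:
```python
from h import *
f=lambda L:[(240+(x+.5)/3.7-.5,120+(y+.5)/3.7-.5) for x,y in L]
t,th,r=fit('w1',f([(115,52),(234,52),(75,373),(274,373),(75,557),(272,557)]),[(-75,-17),(-75,17),(15,-30),(15,30),(75,-30),(75,30)],.03)
print(t,th,r)
p=t-0.01*np.array([np.cos(th),np.sin(th)])
s=dict(ee_pos=np.array([.4851,.4051,.2]),orientation=R.from_euler('z',0.142)*R.from_euler('x',np.pi))
s['orientation']=(R.from_euler('z',.142)*R.from_euler('x',np.pi)*R.from_euler('z',np.pi)).as_quat()
print(p,totool([*p,.037],th,s), totool([*p,.037],th))
```

```text
[0.49395296 0.4090902 ] 0.1410299291241296 [[ 1.   1.1]
 [ 1.3 -0.9]
 [ 0.5  1.6]
 [ 1.  -1.2]
 [-2.   0.2]
 [-1.8 -0.9]]
[0.48405224 0.40768457] (array([  0.7,   2.7, 163. ]), array([0.   , 0.   , 0.001])) (array([ -1. ,   0.7, 163.3]), array([ 0.0009, -0.002 ,  0.0025]))
```

{"name": "jog_arm", "arguments": {"targets": "0 0 0 1 2 35 0.7; 0 0 0 1 2 70 0.7; 0 0 0 1 2 105 0.7; 0 0 0 1 2 135 0.7; 0 0 0 1 2 155 0.7; 0 0 0 1 2 163 0.7; 0 0 0 1 2 163 0.7; 0 0 0 1 2 163 0.3; 0 0 0 1 2 163 0.2; 0 0 0 1 2 163 0.2; 0 0 0 1 2 163 0.2; 0 0 0 1 2 163 0.2", "newtons": 20}}

```text
clock: 2.15
ee_pos: [0.4842, 0.4079, 0.0388]
orientation: [-0.071, 0.997, 0.001, 0.001]
wrist_force: [-1.1, -0.3, -0.2]
grip_width: 0.0361
gripper_force: 0.0
```

{"name": "jog_arm", "arguments": {"targets": "0 0 0 0 0 1 0.2; 0 0 0 0 0 1 0.2; 0 0 0 0 0 1 0.2; 0 0 0 0 0 1 0.2; 0 0 0 0 0 -20 0.2; 0 0 0 0 0 -50 0.2; 0 0 0 0 0 -80 0.2; 0 0 0 0 0 -100 0.2; 0 0 0 0 0 -100 0.2; 0 0 0 0 0 -100 0.2"}}

```text
clock: 2.98
ee_pos: [0.4841, 0.4077, 0.1385]
orientation: [-0.071, 0.997, 0.001, 0.001]
wrist_force: [-0.6, -1.3, -2.4]
grip_width: 0.0335
gripper_force: 20.0
```

Run:
```python
from h import *
s=robot.sense();print(s["ee_pos"],s["grip_width"],s["gripper_force"],s["wrist_force"],s["torque"])
c=np.array([.60132,.13091]);th=.1783
p=c-0.01*np.array([np.cos(th),np.sin(th)])
print(totool([*p,.14],th))
```

```text
[0.48405726 0.40767471 0.1384768 ] 0.033543070016062965 19.997317492961884 [-0.61784996 -1.3147545  -2.35801379] [-0.00690357  0.07539685 -0.01452787]
(array([ -66.9, -290.9,   -1.7]), array([ 0.001 ,  0.0016, -0.0363]))
```

{"name": "jog_arm", "arguments": {"targets": "0 0 -0.036 -22 -33 -15 0.2; 0 0 -0.036 -44 -66 -30 0.2; 0 0 -0.036 -66 -99 -45 0.2; 0 0 -0.036 -88 -132 -60 0.2; 0 0 -0.036 -104 -155 -60 0.2; 0 0 -0.036 -112 -166 -60 0.2; 0 0 -0.036 -112 -166 -60 0.2; 0 0 -0.036 -112 -166 -60 0.2; 0 0 -0.036 -112 -166 -60 0.2; 0 0 -0.036 -112 -166 -60 0.2"}}

```text
clock: 3.82
ee_pos: [0.6157, 0.2623, 0.1966]
orientation: [-0.091, 0.996, 0.001, -0.002]
wrist_force: [0.4, -0.7, -2.2]
grip_width: 0.0332
gripper_force: 20.0
```

```bash
python3 -c "
from h import *
snap('wrist','w2'); s=robot.sense(); print(s['ee_pos'],s['qvel'].round(3),s['grip_width'])"
```

```text
[0.61609417 0.26193786 0.19696744] [ 0.004 -0.006  0.012 -0.01   0.007  0.     0.   ] 0.03362794299061945
```

View pics/w2.png

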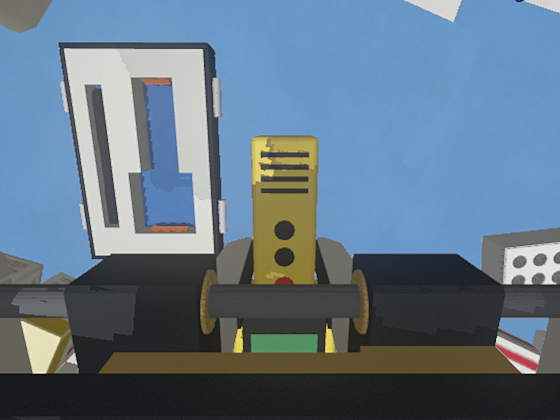

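The case is fully visible at left, with its cutout at about u 130–195, v 78–235. The held meter is at centre.

```bash
python3 -c "
from h import *
crop('w2',115,65,335,245,'c3',3.3)"
```

```text
(no output)
```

View pics/c3.png

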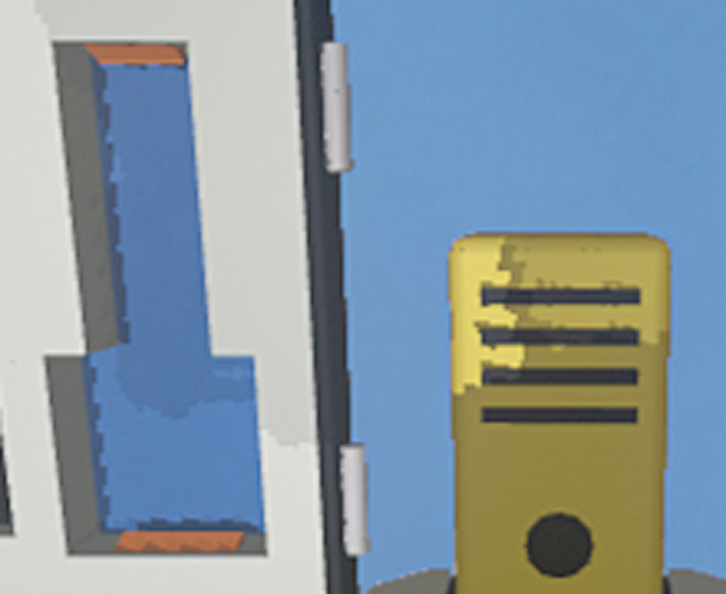

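Run:
```python
from h import *
f=lambda L:[(115+(x+.5)/3.3-.5,65+(y+.5)/3.3-.5) for x,y in L]
c,th,r=fit('w2',f([(53,42),(187,42),(210,356),(84,354),(45,356),(254,357),(69,555),(267,555)]),[(-77.5,-19.5),(-77.5,19.5),(12.5,19.5),(12.5,-19.5),(12.5,-32.5),(12.5,32.5),(77.5,-32.5),(77.5,32.5)],.029)
print(c,th);print(r)
s=robot.sense(); Rt=R.from_quat(s['orientation'])
z=s['ee_pos'][2]-.0085
for q in f([(449,240),(668,240),(455,590),(664,590)]):
    print(Rt.inv().apply(px2w('w2',q,z)-s['ee_pos'])*1000)
p=c-0.01*np.array([np.cos(th),np.sin(th)])
print(s['ee_pos'],totool([*p,.08],th))
```

```text
[0.60004681 0.13154211] 0.18061018996591088
[[ 0.2  0.5]
 [ 0.2 -0.2]
 [ 0.3 -0.7]
 [-0.3 -0.4]
 [ 0.2  0.7]
 [ 0.5 -0.2]
 [-0.6  0.7]
 [-0.5 -0.5]]
[ 64.34574632 -16.09114092   8.61512754]
[64.38000682 16.29606551  8.66155043]
[  9.51667858 -16.47832555   8.49687505]
[ 9.5214595  17.11943664  8.54496709]
[0.61609417 0.26193786 0.19696744] (array([  49.2, -125.5,  116.9]), array([ 0.0014, -0.0021,  0.0021]))
```

{"name": "jog_arm", "arguments": {"targets": "0 0 0.002 12 -32 20 0.2; 0 0 0.002 25 -64 40 0.2; 0 0 0.002 38 -96 60 0.2; 0 0 0.002 46 -115 80 0.2; 0 0 0.002 49 -125 100 0.2; 0 0 0.002 49 -125.5 112 0.2; 0 0 0.002 49 -125.5 112 0.2; 0 0 0.002 49 -125.5 112 0.2; 0 0 0.002 49 -125.5 112 0.2; 0 0 0.002 49 -125.5 112 0.2; 0 0 0.002 49 -125.5 112 0.2"}}

```text
clock: 4.78
ee_pos: [0.5929, 0.1285, 0.0868]
orientation: [-0.089, 0.996, 0.0, 0.001]
wrist_force: [-0.7, 0.4, -1.7]
grip_width: 0.0339
gripper_force: 20.0
```

Run:
```python
from h import *
c=np.array([.60005,.13154]);th=.1806
p=c-0.01*np.array([np.cos(th),np.sin(th)])
s=robot.sense();print(s['ee_pos'],s['wrist_force'],totool([*p,.051],th))
snap('wrist','w3')
```

```text
[0.59294765 0.12849331 0.08684434] [-0.66906594  0.43584063 -1.67660854] (array([ 2.6,  1.7, 35.8]), array([ 0.0007,  0.0025, -0.0025]))
```

View pics/w3.png

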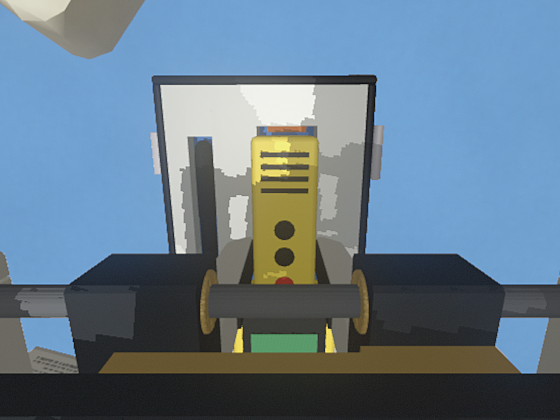

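The meter is over the cutout, with the tail pad just visible at (287,128). I'll apply the correction and lower to just inside the mouth.

{"name": "jog_arm", "arguments": {"targets": "0 0 0 2.5 1.7 8 0.2; 0 0 0 2.5 1.7 12 0.2; 0 0 0 2.5 1.7 12 0.2; 0 0 0 2.5 1.7 12 0.2; 0 0 0 2.5 1.7 12 0.2"}}

```text
clock: 5.25
ee_pos: [0.5895, 0.1281, 0.0735]
orientation: [-0.088, 0.996, -0.0, -0.0]
wrist_force: [-0.0, 0.3, -1.2]
grip_width: 0.0339
gripper_force: 20.0
```

Run:
```python
from h import *
c=np.array([.60005,.13154]);th=.1806
p=c-0.01*np.array([np.cos(th),np.sin(th)])
s=robot.sense();print(s['ee_pos'],s['wrist_force'],totool([*p,.051],th))
```

```text
[0.58945086 0.12807407 0.07352021] [-0.0289442   0.31246097 -1.18851408] (array([-1. ,  1.5, 22.5]), array([-0.0001, -0.0002, -0.0044]))
```

{"name": "jog_arm", "arguments": {"targets": "0 0 -0.003 -0.5 1 4 0.2; 0 0 -0.003 -0.5 1 8 0.2; 0 0 -0.003 -0.5 1 11 0.2; 0 0 -0.003 -0.5 1 14 0.2; 0 0 -0.003 -0.5 1 14 0.2; 0 0 -0.003 -0.5 1 14 0.2"}}

```text
clock: 5.75
ee_pos: [0.5895, 0.1291, 0.0593]
orientation: [-0.089, 0.996, -0.0, -0.0]
wrist_force: [-0.0, -1.3, -1.2]
grip_width: 0.0338
gripper_force: 20.0
```

Run:
```python
from h import *
c=np.array([.60005,.13154]);th=.1806
p=c-0.01*np.array([np.cos(th),np.sin(th)])
s=robot.sense();print(s['ee_pos'],s['wrist_force'],s['torque'],totool([*p,.051],th))
```

```text
[0.58953795 0.1291101  0.05930044] [-0.02451734 -1.28976031 -1.21763735] [0.06386327 0.04330789 0.00474743] (array([-0.8,  0.5,  8.3]), array([-0.0001, -0.0007, -0.0014]))
```

{"name": "jog_arm", "arguments": {"targets": "0 0 0 -0.5 0 2 0.2; 0 0 0 -0.5 0 4 0.2; 0 0 0 -0.5 0 5 0.2; 0 0 0 -0.5 0 6 0.2; 0 0 0 -0.5 0 6 0.2; 0 0 0 -0.5 0 6 0.2"}}

```text
clock: 6.25
ee_pos: [0.5902, 0.1293, 0.0536]
orientation: [-0.09, 0.996, -0.0, -0.0]
wrist_force: [0.6, -0.6, -1.3]
grip_width: 0.0338
gripper_force: 20.0
```

{"name": "jog_arm", "arguments": {"targets": "0 0 0 0 0 1 0.2; 0 0 0 0 0 2 0.2; 0 0 0 0 0 2 0.2; 0 0 0 0 0 2 0.2"}}

```text
clock: 6.58
ee_pos: [0.59, 0.1292, 0.052]
orientation: [-0.09, 0.996, -0.0, -0.0]
wrist_force: [-2.9, -1.2, 3.5]
grip_width: 0.0338
gripper_force: 20.0
```

Contact with the pads is felt, so I'm releasing.

{"name": "jog_arm", "arguments": {"targets": "0 0 0 0 0 0 0.45; 0 0 0 0 0 0 0.55; 0 0 0 0 0 0 0.6; 0 0 0 0 0 0 0.6; 0 0 0 0 0 0 0.6; 0 0 0 0 0 -20 0.6; 0 0 0 0 0 -50 0.6; 0 0 0 0 0 -80 0.6; 0 0 0 0 0 -110 0.4; 0 0 0 0 0 -130 0; 0 0 0 0 0 -130 0; 0 0 0 0 0 -130 0"}}

```text
clock: 7.58
ee_pos: [0.5909, 0.1294, 0.1828]
orientation: [-0.089, 0.996, 0.0, 0.001]
wrist_force: [-0.7, 0.4, -0.9]
grip_width: 0.0339
gripper_force: 0.0
```

Run:
```python
from h import *
snap('wrist','w4')
im=cv2.imread('pics/w4.png'); s=robot.sense(); print(s['ee_pos'],s['grip_width'],s['wrist_force'])
c=np.array([.60005,.13154]);th=.1806
print(totool([*c,.18],th))
```

```text
[0.58984955 0.12913417 0.18125764] 0.029723799081528144 [-0.46303509  0.33062183 -1.07394417]
(array([-10.5,   0.5,   1.3]), array([-0.0002, -0.0006, -0.0014]))
```

View pics/w4.png

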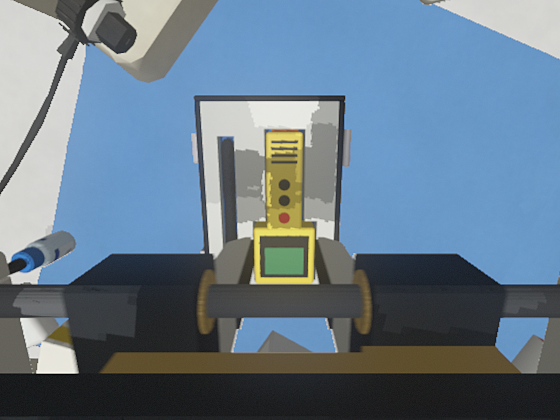

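The meter sits in the mouth, head at (285,255) and tail at (285,135). I'll check the microscope clearance for the tail press.

Run:
```python
from h import *
for z in (.0,.1,.2,.3): print(z,[px2w('top0',u,z).round(3) for u in((393,234),(358,237))],[px2w('w4',u,z).round(3) for u in((150,82),(128,66))])
```

```text
0.0 [array([ 0.517, -0.087,  0.   ]), array([ 0.495, -0.001,  0.   ])] [array([ 0.503, -0.022,  0.   ]), array([ 0.492, -0.044,  0.   ])]
0.1 [array([ 0.498, -0.067,  0.1  ]), array([0.479, 0.012, 0.1  ])] [array([0.509, 0.02 , 0.1  ]), array([0.502, 0.005, 0.1  ])]
0.2 [array([ 0.479, -0.047,  0.2  ]), array([0.462, 0.025, 0.2  ])] [array([0.516, 0.062, 0.2  ]), array([0.512, 0.054, 0.2  ])]
0.3 [array([ 0.461, -0.027,  0.3  ]), array([0.445, 0.038, 0.3  ])] [array([0.522, 0.104, 0.3  ]), array([0.522, 0.102, 0.3  ])]
```

{"name": "jog_arm", "arguments": {"targets": "0 0 0 -35 0.5 10 0; 0 0 0 -65 0.5 35 0; 0 0 0 -70 0.5 70 0; 0 0 0 -70 0.5 95 0; 0 0 0 -70 0.5 110 0; 0 0 0 -70 0.5 114 0; 0 0 0 -70 0.5 117 0; 0 0 0 -70 0.5 119 0; 0 0 0 -70 0.5 120 0; 0 0 0 -70 0.5 120 0; 0 0 0 -70 0.5 120 0"}}

```text
clock: 8.55
ee_pos: [0.6596, 0.1424, 0.0626]
orientation: [-0.089, 0.996, 0.0, 0.001]
wrist_force: [-0.3, -0.3, -0.3]
grip_width: 0.0007
gripper_force: 0.0
```

{"name": "jog_arm", "arguments": {"targets": "0 0 0 0 0 1.5 0; 0 0 0 0 0 3 0; 0 0 0 0 0 4.5 0; 0 0 0 0 0 5 0; 0 0 0 0 0 5 0"}}

```text
clock: 8.97
ee_pos: [0.6601, 0.1426, 0.0583]
orientation: [-0.089, 0.996, 0.0, 0.002]
wrist_force: [0.0, -0.4, 3.6]
grip_width: 0.0006
gripper_force: 2.1
```

{"name": "jog_arm", "arguments": {"targets": "0 0 0 0 0 1.5 0; 0 0 0 0 0 3 0; 0 0 0 0 0 4 0; 0 0 0 0 0 4 0; 0 0 0 0 0 4 0"}}

```text
clock: 9.38
ee_pos: [0.6601, 0.1426, 0.0542]
orientation: [-0.089, 0.996, 0.0, 0.001]
wrist_force: [-0.6, -0.3, 9.6]
grip_width: 0.0004
gripper_force: 4.6
```

{"name": "jog_arm", "arguments": {"targets": "0 0 0 0 0 1 0; 0 0 0 0 0 2 0; 0 0 0 0 0 3 0; 0 0 0 0 0 3 0; 0 0 0 0 0 3 0"}}

```text
clock: 9.8
ee_pos: [0.6602, 0.1427, 0.054]
orientation: [-0.089, 0.996, 0.0, 0.002]
wrist_force: [-5.4, -1.3, 21.0]
grip_width: 0.0002
gripper_force: 10.4
```

The head is on the floor: the force rises with no further motion. Now the tail.

{"name": "jog_arm", "arguments": {"targets": "0 0 0 0 0 -20 0; 0 0 0 0 0 -40 0; 0 0 0 40 0 -40 0; 0 0 0 80 0 -40 0; 0 0 0 110 0 -40 0; 0 0 0 118 0 -40 0; 0 0 0 118 0 -30 0; 0 0 0 118 0 -20 0; 0 0 0 118 0 -14 0; 0 0 0 118 0 -12 0; 0 0 0 118 0 -12 0; 0 0 0 118 0 -12 0"}}

```text
clock: 10.8
ee_pos: [0.5438, 0.1213, 0.0607]
orientation: [-0.089, 0.996, -0.0, -0.0]
wrist_force: [-1.3, -0.5, -0.1]
grip_width: 0.0008
gripper_force: 0.3
```

{"name": "jog_arm", "arguments": {"targets": "0 0 0 0 0 1.5 0; 0 0 0 0 0 3 0; 0 0 0 0 0 4.5 0; 0 0 0 0 0 6 0; 0 0 0 0 0 7 0; 0 0 0 0 0 7 0; 0 0 0 0 0 7 0"}}

```text
clock: 11.38
ee_pos: [0.5427, 0.1211, 0.0542]
orientation: [-0.089, 0.996, -0.0, -0.001]
wrist_force: [-2.4, 0.2, 1.2]
grip_width: 0.0005
gripper_force: 1.1
```

{"name": "jog_arm", "arguments": {"targets": "0 0 0 0 0 1 0; 0 0 0 0 0 2 0; 0 0 0 0 0 3 0; 0 0 0 0 0 4 0; 0 0 0 0 0 4 0; 0 0 0 0 0 4 0"}}

```text
clock: 11.88
ee_pos: [0.5427, 0.1212, 0.0533]
orientation: [-0.089, 0.996, -0.0, 0.0]
wrist_force: [-6.7, -1.8, 21.8]
grip_width: 0.0006
gripper_force: 10.8
```

Tail down, stopped at a tip height of 34 mm. I'll re-press the head to seat it fully, then the tail.

{"name": "jog_arm", "arguments": {"targets": "0 0 0 0 0 -15 0; 0 0 0 -30 0 -25 0; 0 0 0 -70 0 -25 0; 0 0 0 -105 0 -25 0; 0 0 0 -118 0 -20 0; 0 0 0 -118 0 -10 0; 0 0 0 -118 0 -4 0; 0 0 0 -118 0 -2 0; 0 0 0 -118 0 0 0; 0 0 0 -118 0 1 0; 0 0 0 -118 0 1 0; 0 0 0 -118 0 1 0"}}

```text
clock: 12.88
ee_pos: [0.6592, 0.1422, 0.0534]
orientation: [-0.09, 0.996, -0.0, 0.001]
wrist_force: [-3.5, -1.8, 17.3]
grip_width: 0.0005
gripper_force: 8.5
```

Head is at the same height (53.4 against 53.3 mm). One more press at the tail, then retreat and look.

{"name": "jog_arm", "arguments": {"targets": "0 0 0 0 0 -15 0; 0 0 0 30 0 -25 0; 0 0 0 70 0 -25 0; 0 0 0 105 0 -25 0; 0 0 0 118 0 -20 0; 0 0 0 118 0 -10 0; 0 0 0 118 0 -4 0; 0 0 0 118 0 -2 0; 0 0 0 118 0 0 0; 0 0 0 118 0 1 0; 0 0 0 118 0 1 0; 0 0 0 118 0 1 0"}}

```text
clock: 13.88
ee_pos: [0.5412, 0.1209, 0.0531]
orientation: [-0.089, 0.996, -0.001, -0.002]
wrist_force: [-13.7, -4.4, 40.9]
grip_width: 0.0005
gripper_force: 20.4
```

{"name": "jog_arm", "arguments": {"targets": "0 0 0 0 0 -20 0; 0 0 0 0 0 -50 0; 0 0 0 -10 20 -85 0; 0 0 0 -30 55 -105 0; 0 0 0 -50 90 -120 0; 0 0 0 -70 120 -130 0; 0 0 0 -90 130 -130 0; 0 0 0 -105 130 -130 0; 0 0 0 -105 130 -130 0; 0 0 0 -105 130 -130 0; 0 0 0 -105 130 -130 0"}}

```text
clock: 14.8
ee_pos: [0.6227, 0.267, 0.1774]
orientation: [-0.089, 0.996, -0.001, -0.001]
wrist_force: [-0.6, -0.1, 0.2]
grip_width: 0.0009
gripper_force: 0.0
```

Run:
```python
from h import *
snap('wrist','w5'); crop('w5',40,20,300,260,'c5',2.4)
```

```text
(no output)
```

View pics/c5.png

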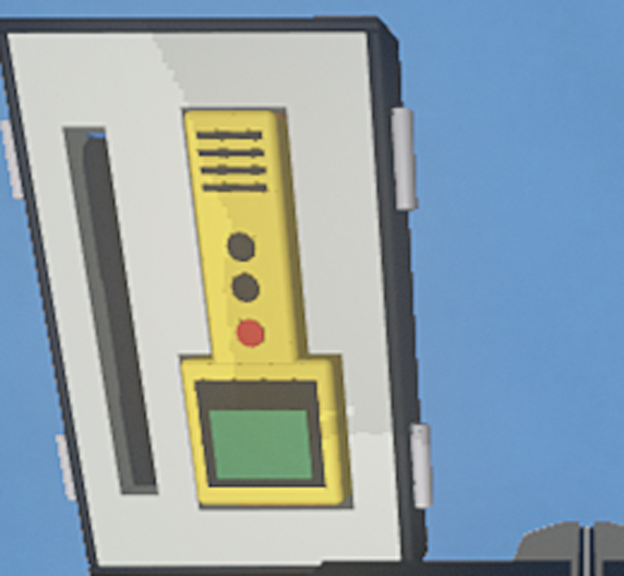

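The crop shows the meter evenly sunk in the cutout over its whole length, handle end at (235,110) and head end at (272,503). The gripper is well clear.

```bash
python3 -c "
from workcell import robot
print(robot.close_job())"
```

```text
the job is handed in; nothing more can be done
None
```

The yellow meter is in its cutout and pressed down at both ends, with its top about 34 mm above the table at head and tail; the timer, tape and dropper were not touched, and I handed the job in at about 15 s (no verdict was returned).

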